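Space and hold down a test tile while its pads take

TASK

The middle tile in the aluminium setting frame still stands proud on its foam pads. Take the straight parallel spacer (not the tapered wedge) gently, with a grip of no more than about 15 N, slide it edge-down without forcing into whichever gap beside that tile is wide enough until it stands on the frame's floor, and let go of it; then press the middle tile down flush with the end tiles with the closed fingertips, gently, with about 10 N, and finish while still holding it pressed down. Leave the wedge and the other things on the bench where they are.

Things in the scene. Friction and masses are not known exactly. Their poses are not given: they have to be found in the camera images.
- frame: fixed aluminium tray 86 (x) x 212 (y) x 18 mm, an ear at each end, rails 6 mm thick, floor 6 mm above the bench. Origin: centre of its underside. In a row along y: end tile, middle tile, end tile. The gap between the middle tile and each end tile runs along the frame's x, 74 mm long between the rails and down to the floor: one is 14 mm wide, the other 4 mm
- tile_top (a point): centre of the top face of the middle tile, a white ceramic tile 70 x 70 x 10 mm with eight grey-rimmed spots round a bare middle, always at the middle of the frame (x = y = 0 there). Its top starts 23 mm above the bench, 5 mm proud of the end tiles. It cannot move sideways
- tile (a joint): how far the middle tile is pressed down, m: 0 as it stands, 0.005 flush with the end tiles and against its stop. Springy foam pads under it: it starts to sink at 1.2 N and needs about 7 N at 0.005; it rises again when let go
- end_tile_narrow: fixed white end tile, 70 (frame x) x 40 (frame y) x 12 mm, top 18 mm above the bench; origin at the centre of its underside, 69 mm along the frame's y from the frame's middle, on one side or the other. The 14 mm gap lies between it and the middle tile; the gap's centre line is 42 mm from the frame's middle
- end_tile_broad: fixed white end tile, 70 (frame x) x 60 (frame y) x 12 mm, top 18 mm above the bench; origin at the centre of its underside, 69 mm from the frame's middle on the other side. Only a 4 mm gap lies between it and the middle tile
- spacer: loose grey plastic spacer standing on its long edge, 35 g: a straight blade 50 (x) x 10 (y) x 18 mm high, its lowest 5 mm tapering to a foot 6 mm thick; over its middle an upright grip tab 26 (x) x 10 (y) mm, up to 46 mm above the foot. Origin: centre of the foot's underside; z up. Grip the tab across y; in the gap the blade runs along the frame's x, tab top 52 mm above the bench
- wedge: loose grey plastic wedge, not to be used: like the spacer, with the same tab, but its 50 x 18 mm blade tapers along its length from 24 mm thick at -x to 6 mm at +x. Origin: centre of its underside
- forceps: bystander: steel forceps lying flat, 16 x 130 x 8 mm, origin under its middle
- tube_1: bystander: sample tube with red cap lying flat, 16 x 95 x 17 mm, origin under its middle
- tube_2: bystander: sample tube with purple cap lying flat, 16 x 95 x 17 mm, origin under its middle
- marker: bystander: white and blue marker pen lying flat, 17 x 135 x 16 mm, origin under its middle
- petri_1: bystander: stack of round dishes, 63 x 63 x 52 mm, origin under its middle
- tally_counter: bystander: round metal hand tally counter, 55 x 73 x 23 mm, origin under its middle
Not all that is in view belongs to the job. Of the things that look like the frame, the larger one is meant.

How it is judged:
By the outcome, as a careful person would: the job done as asked, in the order asked, and still so for the second after the job is handed in, while the arm keeps its last pose, push and grip.
It also fails if it takes over 45 s, if anything falls off the work surface, if the arm or the gripper's body presses on something with over 40 N, if the wrist force passes 120 N, or if a joint passes its speed limit or range.

ROBOT

A 6-joint arm with a two-finger parallel gripper is mounted at the origin on a cart in front of the work surface, level with it; the furniture and walls round the work are solid. World frame = base frame: x ahead of the robot, y to its left, z up, the work surface at z = 0. Lengths are in m, angles in rad, forces in N, time in s.
With the tool pointing down it reaches from about 0.375 to 0.9 m from the base axis. Payload 3.1 kg.
Tool frame: the origin (TCP) lies at the very end of the fingers, on their centre line; the grasp point (between the pads) lies 19 mm behind it (robot.grip_depth is the distance from the TCP to the grasp point, in m); z points along the fingers, y is the direction in which the jaws open and shut (so a half turn about z gives the same grasp; the last joint's range is limited). The gripper opens to 87 mm and grips with 3 to 60 N. Pads are 19 mm wide; open, the fingers measure 117 mm over their backs; the gripper's body (75 mm by 190 mm) begins 51 mm behind the grasp point.
Start: joints at [-1.343, 0.527, 1.433, -0, 1.181, -0.178], TCP at [0.247, -0.574, 0.223] pointing down, gripper open.
Joint ranges: [-3.08, 3.08], [-0.75, 2.2], [0.22, 2.44], [-1.43, 4.57], [0, 2.65], [-2.85, 2.85]. Speed limits (rad/s): [2.79, 2.79, 3.14, 3.14, 3.14, 3.14].

INTERFACE

Orientations are given as a unit quaternion [x, y, z, w].
In Python, from rig import robot gives the robot as it stands.
- The arm moves only by the tool drive_tool, never from a script. Its argument "series" is a list of rows, each a list of 7 numbers: the shift along the tool's x, y, z in m, then the turn, a rotation vector about the tool's x, y, z in degrees, then the opening, from 0 (shut) to 1 (fully open). A call has 1 to 5 rows; each row shifts and turns the commanded pose from where the row before left it, along the tool's axes as they then stand; what a row does not reach is not made up. A row lasts 1/8 s, in which the tool goes at most 62.5 mm and 10.7 degrees, less where a joint would pass 70% of its speed; a pose out of reach is approached as far as the arm can. A call is refused whole if a number of a shift passes 0.0625 or a number of a turn 10.7, either way. A call with a gripper value outside its range is refused whole. The fingers move at their own pace and stop on an object; "squeeze" is the grip in N (left out, the last holds). Time passes only in rows, so rows that do not move let the fingers close. It gives the time, the measured TCP pose, the force and the opening at its end, in the units of the state.
- robot.get_obs(): the state, without advancing time (a new reading comes with each control period).
- robot.camera(name): name is "side" or "top"; returns (picture, depth): 384x512x3 uint8, blue, green, red; 384x512 float32, m along the optical axis (not along the pixel's ray), 0 where there is no reading.
- robot.camera_model(name): a dict with "fx", "fy", "cx", "cy" (pixels), "R" (3x3) and "t" (3): a world point X has camera coordinates R X + t. Camera axes: x right, y down, z forward; pixel columns grow to the right and rows downward; lengths in m; the calibration is good to about 2 mm. A picture is of the moment at which its call begins. camera_model takes no time and is no camera call.
- robot.hand_in(): hands the job in, once; it reports no verdict.
The state is a dict: "time": time; "q": joint angles; "joint_velocities": joint speeds; "joint_torque": joint torques, N m; "position": TCP position; "tool_rot": TCP orientation; "ft_force": force on the tool from outside, world axes, zero at the start; "moment": the same for the moment, N m; "grip_width": finger opening in m.
Only numpy, scipy, OpenCV 4.12 (cv2) and the standard library are available. Lean on these libraries where they do the work, as an engineer would, in place of code of your own. Each camera call takes 0.05 s, during which the arm holds its last target. There are 200 camera calls.

## Working session

There is one attempt and no reset: what is moved stays moved. The work goes in short steps, Python scripts to look and compute and a tool call to move; the robot and the scene stay as the last step left them, time stands still between calls to the robot, and variables do not carry over. Pictures are saved under pics/ and viewed, about 8 in all and at most 12, crops included, and the job is handed in when it is done.

Besides the shell and the picture viewer there is one more tool, called after ">>>" by a JSON object that holds its "method" and its "body", one argument or row to a line. drive_tool: Moves the arm, as the interface text tells. Its arguments: {"type":"object","properties":{"series":{"type":"array"},"squeeze":{"type":"number"}},"required":["series"]}

```bash
ls; mkdir -p pics; python3 - <<'E'
from rig import robot
import cv2,numpy as np
for n in("top","side"):
    im,d=robot.camera(n); cv2.imwrite(f"pics/{n}0.png",im); np.save(f"pics/{n}0.npy",d)
    m=robot.camera_model(n); print(n,m)
    
o=robot.get_obs(); print(o)
a=cv2.imread("pics/top0.png")
E
```

```text
pics
top {'fx': 443.6714225034981, 'fy': 443.6714225034981, 'cx': 250.41068434579108, 'cy': 189.9303534958644, 'R': array([[ 0.0288441 , -0.9995638 ,  0.00634246],
       [-0.99603899, -0.02927513, -0.0839601 ],
       [ 0.08410916, -0.00389558, -0.99644893]]), 't': array([-0.04091666,  0.50187721,  1.41693501])}
side {'fx': 397.27489124989376, 'fy': 397.27489124989376, 'cx': 259.55829099912313, 'cy': 190.0349300233543, 'R': array([[ 0.99582569, -0.08955588, -0.01763354],
       [-0.05330607, -0.4137984 , -0.90880655],
       [ 0.07409224,  0.90595289, -0.41684494]]), 't': array([-0.51319136,  0.05750223,  1.15459123])}
{'time': 0.1, 'q': array([-1.34250457e+00,  5.28363050e-01,  1.43374551e+00, -3.15852729e-06,
        1.18138910e+00, -1.78529508e-01]), 'joint_velocities': array([-0.00156899, -0.00010519, -0.00209074,  0.00010665,  0.00035294,
       -0.00125432]), 'joint_torque': array([-4.32867155e-04, -4.40985096e+01, -1.77150607e+01,  6.34253025e-02,
        5.33577183e-02, -4.60626370e-05]), 'position': array([ 0.24716963, -0.57335205,  0.22168483]), 'tool_rot': array([ 9.79382725e-01,  2.02011314e-01, -2.51570144e-05, -9.52176109e-04]), 'ft_force': array([0.88262019, 0.50866786, 0.0657008 ]), 'moment': array([-0.04115537, -0.01136389, -0.07633948]), 'grip_width': 0.08718921077489702}
```

View pics/top0.png

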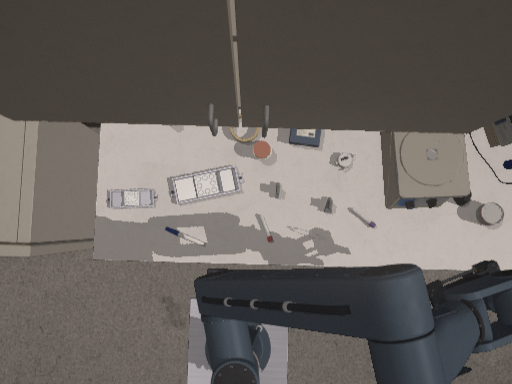

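View pics/side0.png

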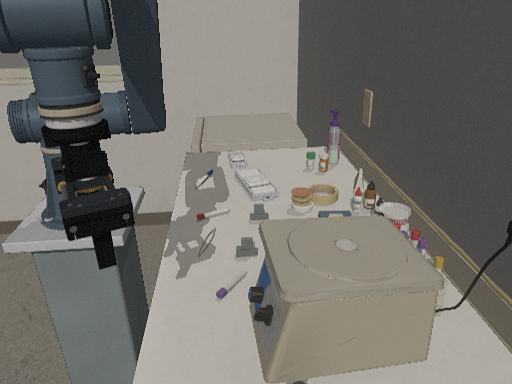

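Top view: the frame is at about (206,185), with a smaller lookalike at (132,198). Two tabbed blocks stand at (278,190) and (328,205). I'll enlarge these.

```bash
python3 - <<'E'
import cv2,numpy as np
a=cv2.imread("pics/top0.png")
A=cv2.resize(a[155:215,165:250],None,fx=9,fy=9,interpolation=cv2.INTER_CUBIC)[:, :765]
B=cv2.resize(a[175:220,262:347],None,fx=9,fy=9,interpolation=cv2.INTER_CUBIC)
s=cv2.imread("pics/side0.png")
cv2.imwrite("pics/c1.png",A)
C=cv2.resize(s[195:265,220:290],None,fx=5,fy=5,interpolation=cv2.INTER_CUBIC)
B=cv2.resize(B,(425,225)); 
out=np.zeros((350,775,3),np.uint8); out[:225,:425]=B; out[:,425:]=C
cv2.imwrite("pics/c2.png",out)
E
```

```text
(no output)
```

View pics/c1.png

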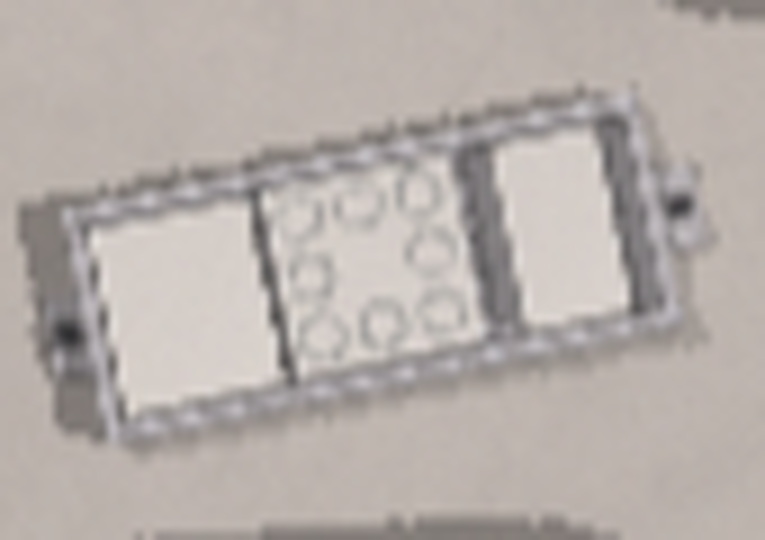

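View pics/c2.png

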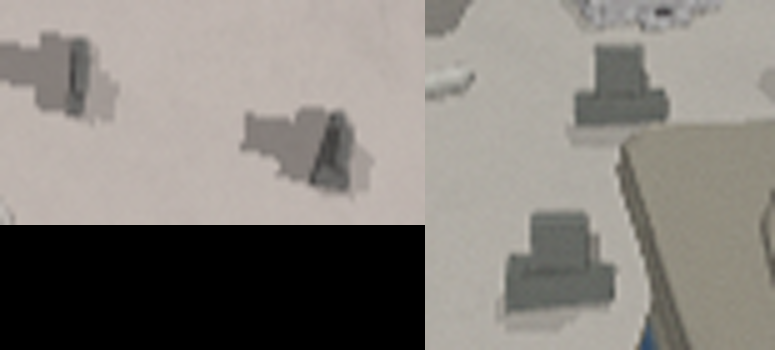

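Crop 1 shows the frame's outer corners at (70,215), (625,95), (680,310) and (118,435), with the wide gap on the right at about (492,235). Crop 2 shows that the left part, near pixel (278,190), is the straight spacer. The right one is the wedge.

```bash
cat > h.py <<'E'
import numpy as np,cv2
from rig import robot
def px2w(n,u,v,z):
    m=robot.camera_model(n);R=np.array(m['R']);t=np.array(m['t'])
    r=R.T@np.array([(u-m['cx'])/m['fx'],(v-m['cy'])/m['fy'],1]);c=-R.T@t
    return c+r*(z-c[2])/r[2]
def w2px(n,X):
    m=robot.camera_model(n);p=np.array(m['R'])@np.array(X)+m['t']
    return m['fx']*p[0]/p[2]+m['cx'],m['fy']*p[1]/p[2]+m['cy']
def cr(x,y,s,u0,v0): return (x+.5)/s-.5+u0,(y+.5)/s-.5+v0
E
python3 - <<'E'
from h import *
P=[px2w("top",*cr(x,y,9,165,155),.018) for x,y in[(70,215),(625,95),(680,310),(118,435)]]
P=np.array(P)[:,:2];print(P.round(4));print("frame c",P.mean(0));
d=(P[0]+P[3]-P[1]-P[2])/2;print("len",np.hypot(*d),"dir(to broad) deg",np.degrees(np.arctan2(d[1],d[0])))
for x,y,z in[(492,235,.018),(474,150,.018),(506,325,.018),(262,190,.02),(290,380,.02),(375,265,.023)]:print("pt",px2w("top",*cr(x,y,9,165,155),z).round(4))
for x,y,z in[(80,38,.018),(76,117,.018),(78,77,.018),(72,60,.046)]:print("sp",px2w("top",*cr(x,y,5,262,175),z).round(4))
# side: spacer blade ends bottom front
for x,y in[(575,123),(667,123)]:print("side",px2w("side",*cr(x-425,y,5,220,195),0).round(4))
m=robot.camera_model
for n in("top","side"):
    k=m(n);print(n,-np.array(k['R']).T@k['t'])
# depth-based cloud of spacer
d=np.load("pics/top0.npy");k=m("top");R=np.array(k['R'])
v,u=np.mgrid[180:205,265:290];z=d[180:205,265:290]
C=np.stack([(u-k['cx'])/k['fx']*z,(v-k['cy'])/k['fy']*z,z],-1)
W=(C-k['t'])@R
s=(W[...,2]>.008)
for q,b in zip(W[s],W[s]):print(q.round(3),end=' ')
E
```

```text
[[0.5331 0.2286]
 [0.5828 0.0296]
 [0.5052 0.0072]
 [0.4541 0.2079]]
frame c [0.51881227 0.11832814]
len 0.20609228015402684 dir(to broad) deg 104.14335163777537
pt [0.5304 0.076  0.018 ]
pt [0.5611 0.0836 0.018 ]
pt [0.4979 0.0698 0.018 ]
pt [0.544  0.1594 0.02  ]
pt [0.4756 0.1466 0.02  ]
pt [0.5178 0.1173 0.023 ]
sp [ 0.531 -0.114  0.018]
sp [ 0.4794 -0.1127  0.018 ]
sp [ 0.5055 -0.1133  0.018 ]
sp [ 0.5138 -0.1074  0.046 ]
side [ 0.4777 -0.1152  0.    ]
side [ 0.5276 -0.1213  0.    ]
top [ 0.38189227 -0.0206865   1.45430055]
side [ 0.42856811 -1.06817023  0.52449454]
[ 0.532 -0.112  0.014] [ 0.531 -0.115  0.021] [ 0.531 -0.118  0.023] [ 0.382 -0.021  1.454] [ 0.528 -0.112  0.019] [ 0.527 -0.115  0.027] [ 0.528 -0.118  0.021] [ 0.525 -0.109  0.015] [ 0.525 -0.112  0.019] [ 0.525 -0.116  0.016] [ 0.525 -0.118  0.025] [ 0.382 -0.021  1.454] [ 0.522 -0.109  0.014] [ 0.519 -0.11   0.05 ] [ 0.519 -0.114  0.047] [ 0.519 -0.117  0.05 ] [ 0.519 -0.109  0.013] [ 0.516 -0.11   0.049] [ 0.516 -0.114  0.044] [ 0.516 -0.117  0.046] [ 0.515 -0.109  0.02 ] [ 0.513 -0.111  0.046] [ 0.513 -0.114  
[... 249 characters left out ...]
08  0.034] [ 0.504 -0.111  0.039] [ 0.503 -0.114  0.043] [ 0.504 -0.118  0.04 ] [ 0.501 -0.108  0.037] [ 0.5   -0.111  0.045] [ 0.5   -0.115  0.04 ] [ 0.5   -0.117  0.046] [ 0.504 -0.149  0.008] [ 0.497 -0.108  0.04 ] [ 0.497 -0.111  0.047] [ 0.497 -0.114  0.042] [ 0.497 -0.118  0.043] [ 0.382 -0.021  1.454] [ 0.496 -0.11   0.018] [ 0.495 -0.113  0.02 ] [ 0.495 -0.115  0.031] [ 0.492 -0.11   0.018] [ 0.493 -0.113  0.016] [ 0.492 -0.116  0.018] [ 0.488 -0.109  0.026] [ 0.489 -0.113  0.02 ] [ 0.49  -0.117  0.014] [ 0.491 -0.15   0.009] [ 0.382 -0.021  1.454] [ 0.486 -0.11   0.022] [ 0.486 -0.113  0.014] [ 0.486 -0.117  0.014] [ 0.382 -0.021  1.454] [ 0.483 -0.117  0.015] [ 0.459 -0.085  0.012]
```

>>> {"method": "drive_tool", "body": {
  "series": [
    [0.042, -0.032, 0, 0, 0, 0, 1],
    [0.042, -0.032, 0, 0, 0, 0, 1],
    [0.042, -0.032, 0, 0, 0, 0, 1],
    [0.042, -0.032, 0, 0, 0, 0, 1],
    [0.042, -0.032, 0, 0, 0, 0, 1]
  ],
  "squeeze": 10
}}

```text
time: 0.72
position: [0.3773, -0.3422, 0.2223]
tool_rot: [0.979, 0.202, -0.0, -0.0]
ft_force: [-0.1, -1.0, 0.2]
grip_width: 0.0867
```

>>> {"method": "drive_tool", "body": {
  "series": [
    [0.042, -0.032, 0, 0, 0, 0, 1],
    [0.042, -0.032, 0, 0, 0, 0, 1],
    [0.042, -0.032, 0, 0, 0, 0, 1],
    [0.042, -0.032, 0, 0, 0, 0, 1],
    [0.042, -0.032, 0, 0, 0, 0, 1]
  ]
}}

```text
time: 1.35
position: [0.5069, -0.1123, 0.2223]
tool_rot: [0.979, 0.202, -0.0, -0.0]
ft_force: [1.0, -0.6, 1.0]
grip_width: 0.0864
```

>>> {"method": "drive_tool", "body": {
  "series": [
    [0, 0, 0, 0, 0, 8.7, 1],
    [0, 0, 0, 0, 0, 8.7, 1],
    [0, 0, 0, 0, 0, 8.7, 1],
    [0, 0, 0, 0, 0, 0, 1],
    [0, 0, 0, 0, 0, 0, 1]
  ]
}}

```text
time: 1.98
position: [0.5062, -0.1139, 0.2224]
tool_rot: [1.0, -0.023, -0.0, -0.0]
ft_force: [0.4, -0.4, 0.6]
grip_width: 0.0871
```

>>> {"method": "drive_tool", "body": {
  "series": [
    [0, 0, 0.05, 0, 0, 0, 1],
    [0, 0, 0.05, 0, 0, 0, 1],
    [0, 0, 0.042, 0, 0, 0, 1],
    [0, 0, 0, 0, 0, 0, 1]
  ]
}}

```text
time: 2.48
position: [0.504, -0.113, 0.0779]
tool_rot: [1.0, -0.024, -0.004, -0.002]
ft_force: [0.5, -0.1, -0.3]
grip_width: 0.0874
```

```bash
python3 - <<'E'
from h import *
s,_=robot.camera("side");p=robot.get_obs()['position'];print(p,w2px("side",p))
C=cv2.resize(s[150:260,190:340],None,fx=5,fy=5,interpolation=cv2.INTER_CUBIC)
cv2.imwrite("pics/c3.png",C)
E
```

```text
[ 0.50571301 -0.11368714  0.07980178] (np.float64(259.251551819833), np.float64(191.94034263352248))
```

View pics/c3.png

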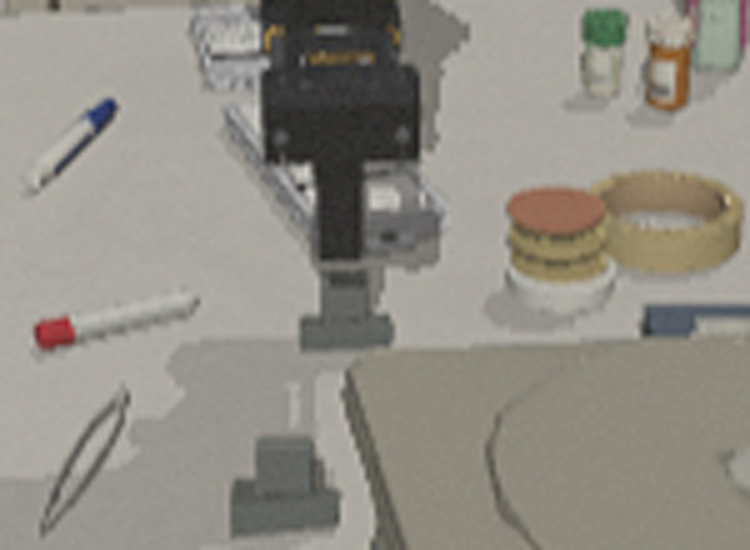

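The finger (x≈340) lines up with the spacer tab (x≈345), so I'll descend and grip.

>>> {"method": "drive_tool", "body": {
  "series": [
    [0.001, 0, 0.028, 0, 0, 0, 1],
    [0, 0, 0.0275, 0, 0, 0, 1],
    [0, 0, 0, 0, 0, 0, 1],
    [0, 0, 0, 0, 0, 0, 0],
    [0, 0, 0, 0, 0, 0, 0]
  ],
  "squeeze": 10
}}

```text
time: 3.15
position: [0.5086, -0.1145, 0.0268]
tool_rot: [1.0, -0.024, 0.002, 0.001]
ft_force: [-0.5, -0.1, 0.3]
grip_width: 0.0742
```

>>> {"method": "drive_tool", "body": {
  "series": [
    [0, 0, 0, 0, 0, 0, 0],
    [0, 0, 0, 0, 0, 0, 0],
    [0, 0, 0, 0, 0, 0, 0],
    [0, 0, 0, 0, 0, 0, 0],
    [0, 0, 0, 0, 0, 0, 0]
  ]
}}

```text
time: 3.78
position: [0.5074, -0.1139, 0.025]
tool_rot: [1.0, -0.024, -0.0, -0.0]
ft_force: [-1.0, -0.2, 0.8]
grip_width: 0.025
```

>>> {"method": "drive_tool", "body": {
  "series": [
    [0, 0, 0, 0, 0, 0, 0],
    [0, 0, 0, 0, 0, 0, 0],
    [0, 0, 0, 0, 0, 0, 0],
    [0, 0, 0, 0, 0, 0, 0]
  ]
}}

```text
time: 4.28
position: [0.5074, -0.1139, 0.025]
tool_rot: [1.0, -0.024, -0.0, -0.0]
ft_force: [0.0, -0.2, -0.9]
grip_width: 0.0095
```

>>> {"method": "drive_tool", "body": {
  "series": [
    [0, 0, -0.03, 0, 0, 0, 0],
    [0, 0, -0.05, 0, 0, 0, 0],
    [0.003, -0.048, 0, 0, 0, 0, 0],
    [0.003, -0.048, 0, 0, 0, 0, 0],
    [0.003, -0.048, 0, 0, 0, 0, 0]
  ]
}}

```text
time: 4.9
position: [0.5235, 0.0306, 0.1053]
tool_rot: [1.0, -0.025, 0.0, 0.0]
ft_force: [1.0, -0.3, 0.2]
grip_width: 0.0103
```

>>> {"method": "drive_tool", "body": {
  "series": [
    [0.003, -0.048, 0, 0, 0, 0, 0],
    [0, 0, 0, 0, 0, -8.4, 0],
    [0, 0, 0, 0, 0, -8.4, 0],
    [0, 0, 0.02, 0, 0, 0, 0],
    [0, 0, 0, 0, 0, 0, 0]
  ]
}}

```text
time: 5.52
position: [0.5274, 0.0774, 0.084]
tool_rot: [0.993, 0.122, -0.002, -0.0]
ft_force: [0.2, 0.7, 0.5]
grip_width: 0.0096
```

```bash
python3 - <<'E'
from h import *
from scipy.spatial.transform import Rotation as Ro
s,_=robot.camera("side");t,_=robot.camera("top");o=robot.get_obs();p=o['position'];print(p,o['grip_width'],o['ft_force'])
x=Ro.from_quat(o['tool_rot']).as_matrix()[:,0];print(np.degrees(np.arctan2(x[1],x[0])))
print(w2px("side",p),w2px("top",p))
C=cv2.resize(s[140:215,210:300],None,fx=8,fy=8,interpolation=cv2.INTER_CUBIC)
cv2.imwrite("pics/c4.png",C)
T=cv2.resize(t[145:215,165:255],None,fx=8,fy=8,interpolation=cv2.INTER_CUBIC)
cv2.imwrite("pics/c5.png",T)
E
```

```text
[0.52865173 0.07722677 0.0851191 ] 0.009893511062116849 [ 0.81367504 -0.4801153  -0.308045  ]
13.998220290004342
(np.float64(261.12267016741714), np.float64(164.16177990408386)) (np.float64(217.42537454347544), np.float64(178.94143436776403))
```

View pics/c4.png

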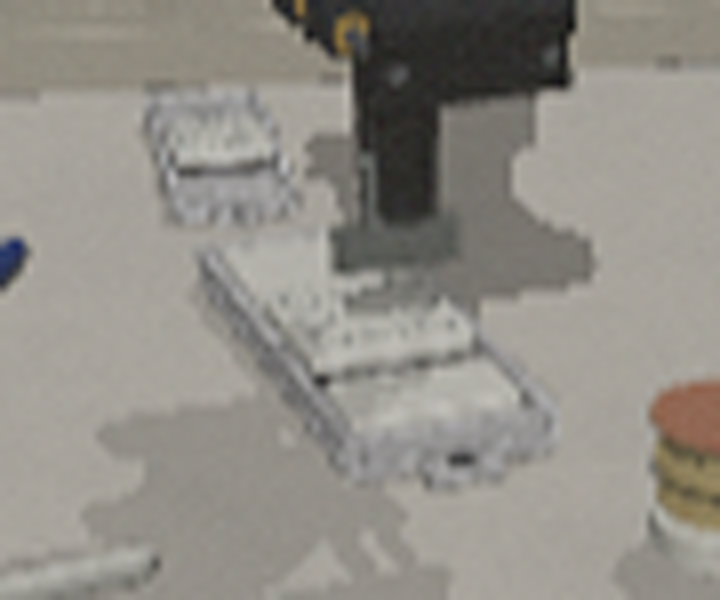

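```bash
python3 - <<'E'
from h import *
def S(x,y,z): return px2w("side",*cr(x,y,8,210,140),z)
for a,b,z in[((318,385),(478,357),.018),((318,372),(478,345),.023),((335,272),(455,258),.061),((352,478),(550,420),.018),((205,255),(345,440),.018),((445,290),(545,405),.018)]:
    p,q=S(*a,z),S(*b,z);print(p.round(4),q.round(4),np.degrees(np.arctan2(q[1]-p[1],q[0]-p[0])).round(1))
# predicted gap & corners in side crop for frame c=(.518,.118), 14deg
th=np.radians(14);ex=np.array([np.cos(th),np.sin(th)]);ey=np.array([-np.sin(th),np.cos(th)])
for u,v,z in[(-.043,-.106,.018),(.043,-.106,.018),(-.043,.106,.018),(.043,.106,.018),(-.035,-.049,.018),(.035,-.049,.018),(-.035,-.035,.023),(.035,-.035,.023)]:
    w=np.array([.518,.118])+u*ex+v*ey;a=np.array(w2px("side",[*w,z]));print((u,v,z),((a-[210,140]+.5)*8-.5).round(0),end=' ')
    a=np.array(w2px("top",[*w,z]));print("c1",((a-[165,155]+.5)*9-.5).round(0))
E
```

```text
[0.4886 0.0541 0.018 ] [0.5531 0.0728 0.018 ] 16.2
[0.4888 0.0552 0.023 ] [0.5532 0.0732 0.023 ] 15.6
[0.497  0.0636 0.061 ] [0.5443 0.0717 0.061 ] 9.8
[ 0.4955 -0.0297  0.018 ] [0.5735 0.0108 0.018 ] 27.4
[0.4496 0.195  0.018 ] [0.4953 0.0029 0.018 ] -76.6
[0.5473 0.1429 0.018 ] [0.5734 0.0244 0.018 ] -77.6
(-0.043, -0.106, 0.018) [362. 437.] c1 [687. 319.]
(0.043, -0.106, 0.018) [576. 402.] c1 [636.  88.]
(-0.043, 0.106, 0.018) [206. 242.] c1 [110. 444.]
(0.043, 0.106, 0.018) [395. 215.] c1 [ 63. 212.]
(-0.035, -0.049, 0.018) [335. 376.] c1 [527. 331.]
(0.035, -0.049, 0.018) [503. 349.] c1 [487. 143.]
(-0.035, -0.035, 0.023) [324. 351.] c1 [489. 338.]
(0.035, -0.035, 0.023) [491. 325.] c1 [448. 149.]
```

View pics/c5.png

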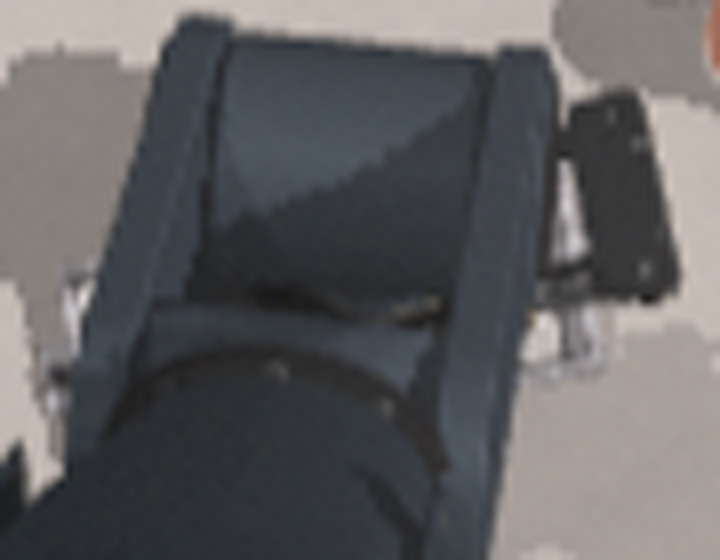

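The side view reads both the blade and the gap about 7–8 mm off in the same direction. That is a camera bias, so the two are aligned. I'll descend gently.

>>> {"method": "drive_tool", "body": {
  "series": [
    [0, 0, 0.015, 0, 0, 0, 0],
    [0, 0, 0.013, 0, 0, 0, 0],
    [0, 0, 0, 0, 0, 0, 0]
  ]
}}

```text
time: 6.0
position: [0.5276, 0.0773, 0.0556]
tool_rot: [0.993, 0.122, -0.002, -0.0]
ft_force: [-0.3, -0.2, -0.2]
grip_width: 0.0104
```

```bash
python3 - <<'E'
from h import *
s,_=robot.camera("side");o=robot.get_obs();print(o['position'],o['ft_force'])
cv2.imwrite("pics/c6.png",cv2.resize(s[155:200,230:285],None,fx=13,fy=13,interpolation=cv2.INTER_CUBIC))
E
```

```text
[0.52813463 0.07722622 0.05619893] [ 0.61570242 -0.31467301 -0.11591284]
```

View pics/c6.png

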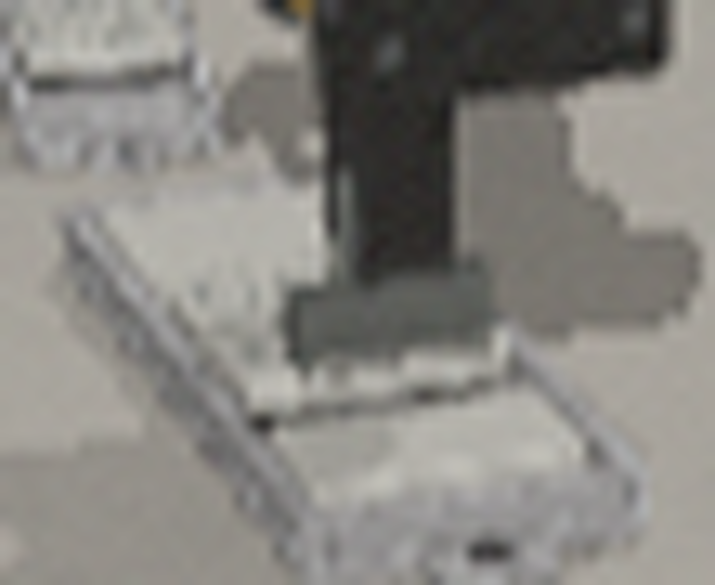

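The blade sits directly over the wide gap and parallel to it, inside the rails (blade 290–490, gap 262–510). I'll go down in small steps while watching the force.

>>> {"method": "drive_tool", "body": {
  "series": [
    [0, 0, 0.005, 0, 0, 0, 0],
    [0, 0, 0.004, 0, 0, 0, 0],
    [0, 0, 0.003, 0, 0, 0, 0],
    [0, 0, 0, 0, 0, 0, 0]
  ]
}}

```text
time: 6.55
position: [0.5286, 0.0773, 0.0448]
tool_rot: [0.993, 0.122, -0.0, -0.0]
ft_force: [0.1, 0.3, -0.9]
grip_width: 0.0104
```

>>> {"method": "drive_tool", "body": {
  "series": [
    [0, 0, 0.003, 0, 0, 0, 0],
    [0, 0, 0.002, 0, 0, 0, 0],
    [0, 0, 0, 0, 0, 0, 0]
  ]
}}

```text
time: 6.92
position: [0.5286, 0.0773, 0.0399]
tool_rot: [0.993, 0.122, -0.0, -0.0]
ft_force: [-0.4, -0.1, -0.0]
grip_width: 0.01
```

>>> {"method": "drive_tool", "body": {
  "series": [
    [0, 0, 0.003, 0, 0, 0, 0],
    [0, 0, 0.002, 0, 0, 0, 0],
    [0, 0, 0.002, 0, 0, 0, 0],
    [0, 0, 0, 0, 0, 0, 0]
  ]
}}

```text
time: 7.42
position: [0.5286, 0.0773, 0.0329]
tool_rot: [0.993, 0.122, -0.0, -0.0]
ft_force: [-0.3, 0.4, -0.1]
grip_width: 0.0096
```

>>> {"method": "drive_tool", "body": {
  "series": [
    [0, 0, 0.001, 0, 0, 0, 0],
    [0, 0, 0.0005, 0, 0, 0, 0],
    [0, 0, 0, 0, 0, 0, 0]
  ]
}}

```text
time: 7.8
position: [0.5287, 0.0773, 0.0315]
tool_rot: [0.993, 0.122, -0.0, -0.0]
ft_force: [0.1, 1.0, 0.4]
grip_width: 0.0098
```

>>> {"method": "drive_tool", "body": {
  "series": [
    [0, 0, 0.0004, 0, 0, 0, 0],
    [0, 0, 0.0004, 0, 0, 0, 0],
    [0, 0, 0, 0, 0, 0, 0]
  ]
}}

```text
time: 8.18
position: [0.5288, 0.0773, 0.0309]
tool_rot: [0.993, 0.122, 0.0, 0.0]
ft_force: [-0.2, 0.6, 2.0]
grip_width: 0.01
```

Light contact of about 2 N at the expected floor height, so I'll release and retreat.

>>> {"method": "drive_tool", "body": {
  "series": [
    [0, 0, 0, 0, 0, 0, 0.4],
    [0, 0, 0, 0, 0, 0, 0.4],
    [0, 0, 0, 0, 0, 0, 0.4],
    [0, 0, 0, 0, 0, 0, 0.4]
  ]
}}

```text
time: 8.68
position: [0.5287, 0.0772, 0.0307]
tool_rot: [0.993, 0.122, -0.0, -0.0]
ft_force: [-0.6, 0.5, -0.3]
grip_width: 0.0334
```

>>> {"method": "drive_tool", "body": {
  "series": [
    [0, 0, -0.01, 0, 0, 0, 0.4],
    [0, 0, -0.03, 0, 0, 0, 0.4],
    [0, 0, -0.04, 0, 0, 0, 0.4],
    [0, 0, 0, 0, 0, 0, 0]
  ]
}}

```text
time: 9.18
position: [0.5313, 0.0772, 0.1141]
tool_rot: [0.993, 0.122, 0.004, 0.001]
ft_force: [-0.8, -0.6, 0.5]
grip_width: 0.03
```

>>> {"method": "drive_tool", "body": {
  "series": [
    [0, -0.021, 0, 0, 0, 0, 0],
    [0, -0.021, 0, 0, 0, 0, 0],
    [0, 0, 0.03, 0, 0, 0, 0],
    [0, 0, 0.03, 0, 0, 0, 0],
    [0, 0, 0, 0, 0, 0, 0]
  ]
}}

```text
time: 9.8
position: [0.5162, 0.118, 0.0486]
tool_rot: [0.993, 0.122, -0.003, -0.0]
ft_force: [-1.1, -0.7, 0.2]
grip_width: 0.0006
```

```bash
python3 - <<'E'
from h import *
s,_=robot.camera("side");o=robot.get_obs();print(o['position'],o['ft_force'],o['grip_width'])
cv2.imwrite("pics/c7.png",cv2.resize(s[150:200,230:285],None,fx=12,fy=12,interpolation=cv2.INTER_CUBIC))
E
```

```text
[0.5174139  0.11796683 0.04980833] [ 0.46074469  0.27174036 -0.55301921] 0.00035875841060992555
```

View pics/c7.png

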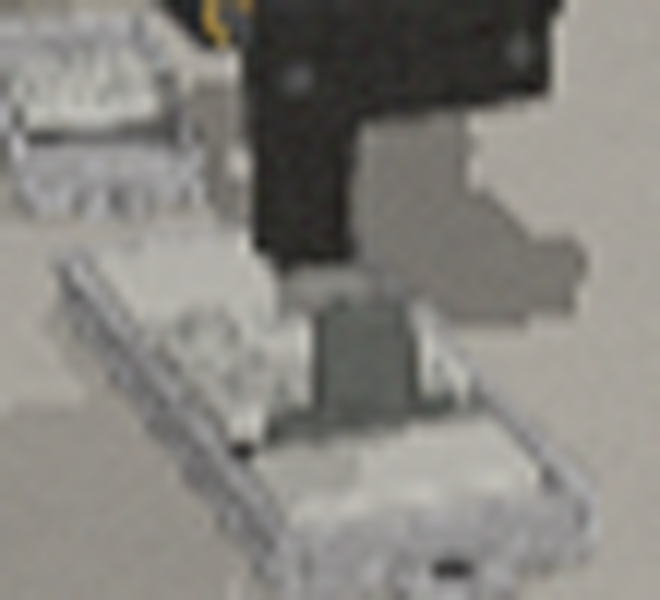

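The spacer stands upright in the wide gap: tab at (365,355), blade down between the tiles. Now I'll press the middle tile.

>>> {"method": "drive_tool", "body": {
  "series": [
    [0, 0, 0.012, 0, 0, 0, 0],
    [0, 0, 0.01, 0, 0, 0, 0],
    [0, 0, 0.003, 0, 0, 0, 0],
    [0, 0, 0, 0, 0, 0, 0]
  ]
}}

```text
time: 10.35
position: [0.5185, 0.118, 0.0256]
tool_rot: [0.993, 0.122, -0.0, -0.0]
ft_force: [0.6, -1.0, 0.2]
grip_width: -0.0
```

>>> {"method": "drive_tool", "body": {
  "series": [
    [0, 0, 0.002, 0, 0, 0, 0],
    [0, 0, 0.002, 0, 0, 0, 0],
    [0, 0, 0.001, 0, 0, 0, 0],
    [0, 0, 0, 0, 0, 0, 0]
  ]
}}

```text
time: 10.85
position: [0.5189, 0.118, 0.0211]
tool_rot: [0.993, 0.122, 0.0, 0.0]
ft_force: [0.0, -0.6, 4.7]
grip_width: 0.0006
```

>>> {"method": "drive_tool", "body": {
  "series": [
    [0, 0, 0.001, 0, 0, 0, 0],
    [0, 0, 0.001, 0, 0, 0, 0],
    [0, 0, 0, 0, 0, 0, 0],
    [0, 0, 0, 0, 0, 0, 0]
  ]
}}

```text
time: 11.35
position: [0.5189, 0.118, 0.0192]
tool_rot: [0.993, 0.122, 0.0, 0.0]
ft_force: [0.1, 0.3, 6.7]
grip_width: 0.0006
```

>>> {"method": "drive_tool", "body": {
  "series": [
    [0, 0, 0.0007, 0, 0, 0, 0],
    [0, 0, 0.0005, 0, 0, 0, 0],
    [0, 0, 0, 0, 0, 0, 0],
    [0, 0, 0, 0, 0, 0, 0]
  ]
}}

```text
time: 11.85
position: [0.5189, 0.118, 0.0184]
tool_rot: [0.993, 0.122, 0.001, 0.0]
ft_force: [-0.8, 0.3, 9.9]
grip_width: 0.0004
```

>>> {"method": "drive_tool", "body": {
  "series": [
    [0, 0, 0, 0, 0, 0, 0],
    [0, 0, 0, 0, 0, 0, 0]
  ]
}}

```text
time: 12.1
position: [0.5189, 0.118, 0.0184]
tool_rot: [0.993, 0.122, 0.0, 0.0]
ft_force: [-0.6, -0.1, 9.2]
grip_width: 0.0008
```

```bash
python3 - <<'E'
from h import *
for i in range(6):
    s,_=robot.camera("side");o=robot.get_obs();print(o['position'].round(4),o['ft_force'].round(1))
cv2.imwrite("pics/c8.png",cv2.resize(s[150:200,230:285],None,fx=12,fy=12,interpolation=cv2.INTER_CUBIC))
E
```

```text
[0.5189 0.118  0.0184] [-0.8 -0.1 10.3]
[0.5189 0.118  0.0184] [-1.8  0.1  9. ]
[0.5189 0.118  0.0184] [-1.  -0.7  9. ]
[0.5189 0.118  0.0184] [-1.  -1.4  9.7]
[0.5189 0.118  0.0184] [-0.9 -0.3  9.4]
[0.519  0.118  0.0184] [-0.5  0.3  9.5]
```

View pics/c8.png

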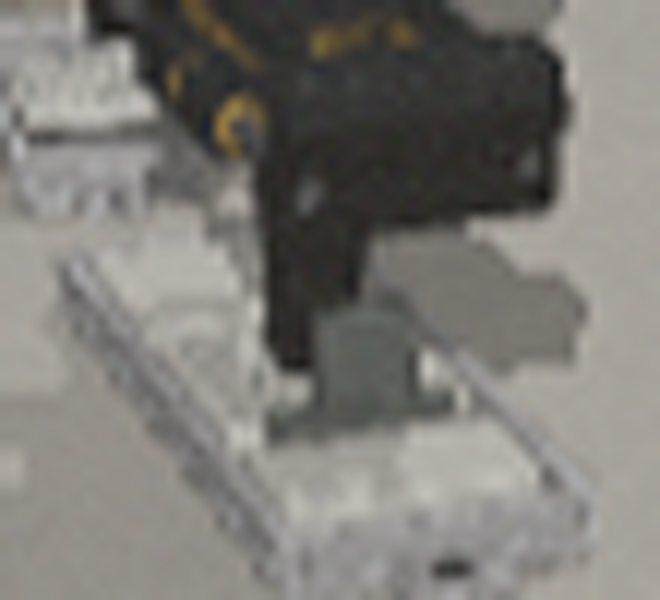

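>>> {"method": "drive_tool", "body": {
  "series": [
    [0, 0, 0.0002, 0, 0, 0, 0],
    [0, 0, 0, 0, 0, 0, 0],
    [0, 0, 0, 0, 0, 0, 0]
  ]
}}

```text
time: 12.78
position: [0.5189, 0.118, 0.0184]
tool_rot: [0.993, 0.122, 0.001, 0.0]
ft_force: [-1.2, 0.3, 11.6]
grip_width: 0.0002
```

```bash
python3 - <<'E'
from h import *
f=[]
for i in range(4): robot.camera("side");o=robot.get_obs();f.append(o['ft_force'][2])
print(o['position'],f,robot.hand_in())
E
```

```text
the job is handed in; nothing more can be done
[0.51891964 0.11799407 0.01835058] [np.float64(10.913459137887582), np.float64(11.129613549810186), np.float64(10.75167178203443), np.float64(10.474023315016877)] None
```

The job is handed in: the spacer stands in the 14 mm gap, released, and the middle tile is held pressed down at about 10.8 N.

- **Spacer:** I gripped the straight spacer at 10 N and lowered it into the gap. It met almost no force until a light floor contact of about 2 N at the expected height, where I let go. A later picture shows it upright in the gap.
- **Tile:** I pressed the bare middle with the closed fingertips and stopped there. The height stayed at 18.4 mm while the force rose on the last small step, which means the tile is against its stop. I judged flush from that, since a direct look could not resolve it.
- **Disagreements:** The side camera read about 7–8 mm off for the spacer and the gap alike, so I trusted the top camera and the arm's own position. The arm reads the tile 0.4 mm above its nominal flush height. I put that down to a small offset in the arm's height reading.

The wedge and the bystander objects were not touched. It was handed in at about 13 s of the 45 s allowed.

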